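# Load a casting board in the levelling stand and level it under load

### The arm

A 6-joint arm with a two-finger parallel gripper is mounted at the origin on a cart in front of the work surface, level with it; the furniture and walls round the work are solid. World frame = base frame: x ahead of the robot, y to its left, z up, the work surface at z = 0. Lengths are in m, angles in rad, forces in N, time in s.
With the tool pointing down it reaches from about 0.425 to 0.95 m from the base axis. Payload 3.5 kg.
Tool frame: the origin (TCP) lies on the centre line of the jaws, within the pads' length; the fingertips stand 19 mm ahead of it and the grasp point (between the pads) is the TCP; z points along the fingers, y is the line along which they close (so a half turn about z gives the same grasp; the last joint's range is limited). The gripper opens to 85 mm and grips with 20 to 120 N. Pads are 22 mm wide; open, the fingers measure 114 mm over their backs; the gripper's body (76 mm by 85 mm) begins 54 mm behind the grasp point. The pads swing forward as they close: fully open they stand 13 mm farther back than shut.
Start: joints at [1.031, 0.286, 1.577, -0, 1.279, -0.15], TCP at [0.256, 0.624, 0.25] pointing down, gripper open.
Joint ranges: [-2.77, 2.77], [-0.9, 2.22], [0.21, 2.48], [-1.53, 4.67], [0.24, 2.81], [-2.84, 2.84]. Speed limits (rad/s): [2.79, 2.79, 3.14, 3.14, 3.14, 3.14].

### API

Orientations are given as a unit quaternion [x, y, z, w].
In Python, from plant import status, cams, ctrl gives the robot as it stands.
- The arm moves only by the shell command python3 -m inch 'ROWS' [FORCE]. ROWS is JSON, a list of rows, each a list of 3 entries, a list of its own where there are three numbers: the opening, from -1 (shut) to 1 (fully open), then the shift along the tool's x, y, z in cm, then the turn about the tool's z in rad. In form: [[jaw, [dx, dy, dz], twist], ...]. A call has 1 to 20 rows; each row is the pose to reach, as a shift and turn from the pose commanded when the call began, along the tool's axes at that moment; what a row does not reach only later rows make up. A row lasts 1/10 s, in which the tool goes at most 50 mm and 8.59 degrees, less where a joint would pass 70% of its speed; a pose out of reach is approached as far as the arm can. A call with a gripper value outside its range is refused whole. The fingers move at their own pace and stop on an object; FORCE is the grip in N (left out, the last holds). Time passes only in rows, so rows that repeat a pose let the fingers close. It gives the time, the measured TCP pose, the force and the opening at its end, in the units of the state.
- status.get_state(): the state, without advancing time (a new reading comes with each control period).
- cams.read_camera(name): name is "scene" or "top" or "wrist"; returns the picture (420x560x3 uint8, blue, green, red); there is no depth.
- cams.calibration(name): a dict with "camera_matrix" (3x3 intrinsics, pixels), "cam_to_world" (4x4, takes a point from camera to world coordinates); the wrist camera has in their place "mount" (4x4, takes a point from camera to tool coordinates, whose origin is the TCP and whose axes are the flange's). Camera axes: x right, y down, z forward; pixel columns grow to the right and rows downward; lengths in m; the calibration is good to about 2 mm. A picture is of the moment at which its call begins: read the wrist's pose just before it. calibration takes no time and is no camera call.
- ctrl.sign_off(): hands the job in, once; it reports no verdict.
The state is a dict: "time": time; "qpos": joint angles; "dq": joint speeds; "joint_efforts": joint torques, N m; "eef_pos": TCP position; "tcp_rot": TCP orientation; "contact_force": force on the tool from outside, world axes, zero at the start; "wrist_torque": the same for the moment, N m; "opening": opening from 0.0 (shut) to 1.0 (fully open).
Only numpy, scipy, OpenCV 4.12 (cv2) and the standard library are available. Lean on these libraries where they do the work, as an engineer would, in place of code of your own. Each camera call takes 0.05 s, during which the arm holds its last target. There are 200 camera calls.

### The job

Before the next resin pour, slide the casting board, batten at the open end, into the stand's slot until it is fully home against the back stop, then stand the spirit level lengthways on it, pointing from the batten to the hinge. The frame floats on springs until a mould weighs it down, so it can only be judged while pressed: press the level down until the foot bears on its steel disc, read the bubble, let up and turn the black knob of the foot, until with the foot bearing the bubble stands between the two lines. Finish while still pressing the level firmly down like that, the bubble centred: do not let go, and leave the bottle and the jar standing where they are.

Things in the scene. Friction and masses are not known exactly. Their poses are not given: they have to be found in the camera images.
- stand: levelling stand, fixed: grey base plate 245 (x) x 225 (y) x 10 mm with two dark hinge brackets, carrying a hinged aluminium frame. Origin on the worktop, under the middle of the slot. x points from the slot's open end to the hinge (the way the board slides in), z up; hinge line parallel to y at x = +105, z = 48 mm. All of it lies below z = 115 mm.
- frame_slot (a point): point of the frame midway between its two ledges, level with their tops, on which the board lies; turns with the frame. x in along the slot towards the hinge, z up. Ledges 14 mm wide, x = -90 to +82 mm; side walls 122.5 mm apart (the board is 120), 14 mm high, flared mouth at x = -95 to -75; back stop at x = +82, 14 mm high.
- slot_lips (a point): where the lips begin, frame_slot x = -40 mm, midway, on the ledges' level. From here inwards a lip 12 mm wide and 4 mm thick on each side reaches over the board's edge, 10 mm above the ledges (the board is 8 thick). Before it (x < -40) the slot is open above: the board's leading edge can be laid in there, then slid under the lips.
- frame_hinge (a point): middle of the frame's hinge line, turns with the frame. Springs in it (0.8 N m of lift with the frame empty, 0.5 loaded) hold the frame against a stop 0.04 rad above level, open end high; board and level alone do not weigh it down. Pressed, it sinks until the foot meets its disc, at the start 0.008 to 0.024 rad below level (foot too short).
- knob_top (a point): centre of the top of the foot's black round knurled knob, at a front corner of the frame (frame_slot x = -70, y = -105, z = +55 mm). Knob 40 mm in diameter, 21 mm high, on a 14 mm stem 20 mm high. Turns about this z axis, keeping its height in the frame, stiffly (0.07 N m), and stays where it is left. Clockwise from above drives the foot down.
- foot: steel spindle with a rubber pad 24 mm in diameter, below the knob, 175 mm from the hinge line; origin at the pad's underside. A clockwise turn of the knob lowers it, raising the pressed frame's open end: 1.6 mm per rad (10 mm a turn), or 0.0091 rad of tilt per rad of knob.
- anvil: steel disc, 40 mm in diameter and 3 mm thick, on the base under the foot, on which the foot bears when the frame is pressed down. Origin at its underside.
- board: loose plywood casting board 190 (x) x 120 (y) x 8 mm, 0.16 kg, with a wooden batten on top along one short edge to hold it by: batten 18 mm thick (x = -95 to -77 mm), 120 mm long, its top 36 mm above the board's underside. Origin at the middle of the underside; x points away from the batten, to the edge that goes in first. Fully home its origin lies at frame_slot x = -13, y = 0, z = 0 mm, axes parallel, the batten outside the slot.
- level: loose spirit level, grey metal bar 150 (x) x 26 (y) x 32 mm, 0.2 kg, with a yellow-green vial lying in its top. Origin at the middle of the underside, x along its length. On top, flat end lands from x = 44 to 75 mm at both ends are the places to press; the vial lies between.
- level_vial (a point): middle of the top of the level, 32 mm above its underside, over the middle of the vial; axes as the level's.
- bubble (a joint): place of the middle of the pale bubble (16 mm long) along the vial, as an angle on an arc of 0.25 m radius: 0 = centred, 0.1 = 25 mm towards the level's +x end, at most +-0.12. The bubble runs to the higher end, 11 mm (0.044) per 0.01 rad by which the level tilts, and settles in about 1 s. Two black rings 25 mm apart mark the centre: it stands between them within +-4 mm (0.016).
- dropper_bottle: small brown dropper bottle, 42 x 41 x 118 mm, bystander, origin at the middle of its underside
- pigment_jar: glass jar with black lid, 61 x 61 x 64 mm, bystander, origin at the middle of its underside
Mind the look-alikes: they are no part of the job. Of the things that look like the level, the larger one is meant.

How it is judged:
By the outcome, as a careful person would: the job done as asked, in the order asked, and still so for the second after the job is handed in, while the arm keeps its last pose, push and grip.
It also fails if it takes over 72 s, if anything falls off the work surface, if the arm or the gripper's body presses on something with over 40 N, if the wrist force passes 120 N, or if a joint passes its speed limit or range.

## Working session

There is one attempt and no reset: what is moved stays moved. The work goes in short steps, Python scripts to look and compute and a shell command to move; the robot and the scene stay as the last step left them, time stands still between calls to the robot, and variables do not carry over. Pictures are saved under pics/ and viewed, on a budget of 10 in all, crops included, one or two more only if the job needs it, and the job is handed in when it is done.

```bash
ls; mkdir -p pics
cat > h.py <<'E'
import numpy as np,cv2
from plant import status,cams,ctrl
from scipy.spatial.transform import Rotation as R
def cam(name):
    c=cams.calibration(name);K=np.array(c["camera_matrix"])
    if name=="wrist":
        s=status.get_state();T=np.eye(4);T[:3,:3]=R.from_quat(s["tcp_rot"]).as_matrix();T[:3,3]=s["eef_pos"]
        return K,T@np.array(c["mount"])
    return K,np.array(c["cam_to_world"])
def ray(K,T,uv,z):
    d=T[:3,:3]@np.linalg.solve(K,[uv[0],uv[1],1]);return T[:3,3]+d*(z-T[2,3])/d[2]
def proj(K,T,p):
    q=T[:3,:3].T@(np.array(p)-T[:3,3]);q=K@q;return q[:2]/q[2]
E
python3 - <<'E'
from h import *
print(status.get_state())
for n in("scene","top","wrist"):
    K,T=cam(n);im=cams.read_camera(n);cv2.imwrite(f"pics/{n}0.png",im);print(n,K.round(1).tolist(),T.round(3).tolist())
a=[cv2.imread(f"pics/{n}0.png") for n in("scene","top")]
E
```

```text
pics
{'time': 0.0, 'qpos': array([ 1.03098026e+00,  2.87199082e-01,  1.57815269e+00, -1.87925709e-05,
        1.27858687e+00, -1.50021963e-01]), 'dq': array([-0.00198383, -0.00097821, -0.0002893 ,  0.00159523, -0.00208731,
        0.00061347]), 'joint_efforts': array([ 6.21341533e-04, -4.05970287e+01, -2.92630434e+01, -1.26542632e-04,
        5.71301833e-03, -1.24736036e-05]), 'eef_pos': array([0.2561769 , 0.62384984, 0.248938  ]), 'tcp_rot': array([ 1.93662738e-01,  9.81067464e-01, -1.10694770e-03, -3.88147671e-04]), 'contact_force': array([ 0.07264587, -0.26582773, -0.42477118]), 'wrist_torque': array([ 0.01486607,  0.01202309, -0.01911217]), 'opening': 0.9989923122408232}
scene [[422.9, 0.0, 273.4], [0.0, 422.9, 208.1], [0.0, 0.0, 1.0]] [[0.733, -0.392, 0.556, -0.086], [-0.68, -0.409, 0.608, -0.681], [-0.011, -0.824, -0.567, 0.825], [0.0, 0.0, 0.0, 1.0]]
top [[385.3, 0.0, 282.3], [0.0, 385.3, 206.8], [0.0, 0.0, 1.0]] [[-0.189, -0.95, 0.248, 0.295], [-0.982, 0.184, -0.045, 0.052], [-0.003, -0.252, -0.968, 1.119], [0.0, 0.0, 0.0, 1.0]]
wrist [[337.3, 0.0, 276.1], [0.0, 337.3, 208.7], [0.0, 0.0, 1.0]] [[0.381, 0.88, 0.283, 0.183], [0.925, -0.362, -0.119, 0.654], [-0.002, 0.307, -0.952, 0.372], [0.0, 0.0, 0.0, 1.0]]
```

View pics/top0.png

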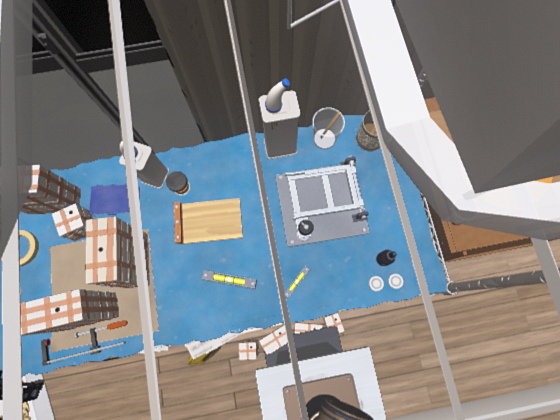

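View pics/scene0.png

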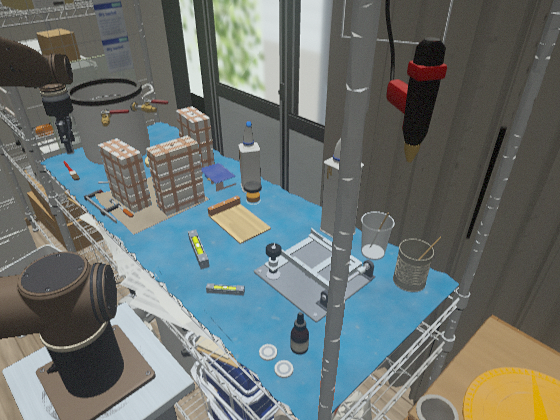

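Candidates for the level are the bar at top-view pixel (229,280), 54 px long, and the bar at (298,282), about 32 px long. I take the longer one at (229,280). The bottle is at (387,257), the jar at (178,182), and the batten edge of the board at (178,222). The knob is at (306,228). I'll measure these and check them in a crop.

Run:
```python
from h import *
im=cv2.imread("pics/top0.png");K,T=cam("top")
hsv=cv2.cvtColor(im,cv2.COLOR_BGR2HSV)
x0,y0,x1,y1=160,140,410,310
nb=cv2.inRange(hsv,(95,90,60),(115,255,255))==0
m=np.zeros_like(im[:,:,0]);m[y0:y1,x0:x1]=nb[y0:y1,x0:x1]*255
vis=cv2.resize(im[y0:y1,x0:x1],None,fx=3.2,fy=3.2,interpolation=cv2.INTER_CUBIC)
for c in cv2.findContours(m,cv2.RETR_EXTERNAL,cv2.CHAIN_APPROX_NONE)[0]:
    if cv2.contourArea(c)<80: continue
    r=cv2.minAreaRect(c);b=cv2.boxPoints(r)
    z=0.02
    w=[ray(K,T,p,z) for p in b];cc=ray(K,T,r[0],z)
    print(np.round(r[0],1),np.round(r[1],1),round(r[2],1),"w",cc.round(3)[:2],"sides",np.linalg.norm(w[0]-w[1]).round(3),np.linalg.norm(w[1]-w[2]).round(3),"dir01",np.degrees(np.arctan2(*(w[1]-w[0])[[1,0]])).round(1))
    cv2.polylines(vis,[((b-[x0,y0])*3.2).astype(int)],1,(0,0,255),1)
cv2.imwrite("pics/c1.png",vis)
```

```text
[379. 304.] [10. 60.] 90.0 w [ 0.254 -0.209] sides 0.166 0.027 dir01 -100.9
[376.  283.5] [15. 14.] 90.0 w [ 0.31  -0.215] sides 0.039 0.041 dir01 -100.9
[395.5 280.5] [15. 15.] 90.0 w [ 0.307 -0.271] sides 0.042 0.042 dir01 -100.9
[228.9 279.1] [54.4 10.2] 10.0 w [0.4   0.188] sides 0.028 0.154 dir01 -18.1
[386.  257.5] [15. 18.] 90.0 w [ 0.375 -0.261] sides 0.051 0.043 dir01 -100.9
[207.2 220.8] [43.1 68.5] 86.9 w [0.578 0.224] sides 0.203 0.129 dir01 -97.7
[171.4 180.7] [38.9 23.7] 28.6 w [0.72  0.312] sides 0.073 0.123 dir01 -34.3
[321.9 200.5] [80.2 84.9] 80.2 w [ 0.574 -0.118] sides 0.26 0.247 dir01 -90.6
[382.5 195.5] [111.  53.] 90.0 w [ 0.555 -0.298] sides 0.163 0.345 dir01 -101.0
[324.5 144. ] [ 8. 21.] 90.0 w [ 0.749 -0.165] sides 0.065 0.027 dir01 -101.0
[280. 149.] [18. 32.] 90.0 w [ 0.759 -0.027] sides 0.099 0.059 dir01 -101.0
[282.1 222. ] [172.9  35.7] 79.5 w [0.533 0.01 ] sides 0.111 0.519 dir01 -89.6
[186.5 145.5] [11. 53.] 90.0 w [0.825 0.253] sides 0.164 0.037 dir01 -101.0
```

View pics/c1.png

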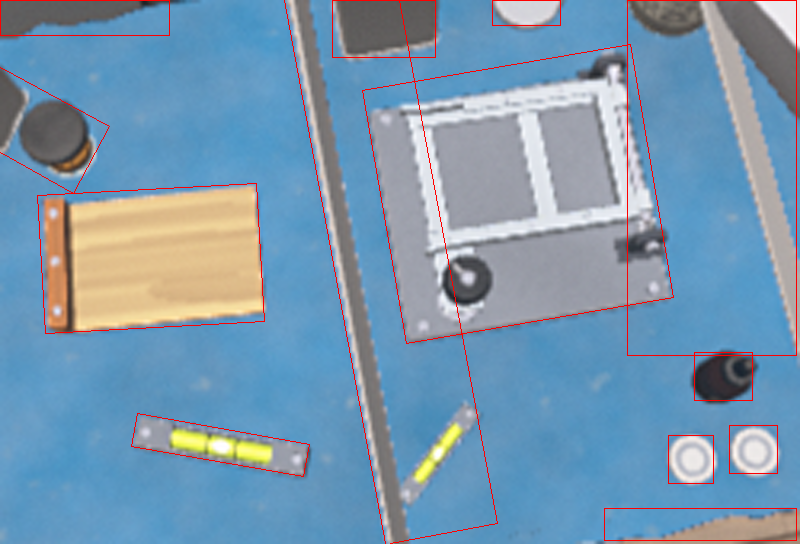

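Run:
```python
from h import *
A=cam("scene");B=cam("top")
def tri(a,b):
    M=[];v=[]
    rows=[]
    for (K,T),uv in((A,a),(B,b)):
        P=K@np.linalg.inv(T)[:3]
        rows+= [uv[0]*P[2]-P[0],uv[1]*P[2]-P[1]]
    X=np.linalg.svd(np.array(rows))[2][-1];return (X[:3]/X[3]).round(3)
print("tower tall near top-left corner etc",tri((175,143),(110,235)),tri((120,148),(55,300)),tri((193,113),(50,180)))
print("jar lid",tri((253,185),(177.5,181)))
print("knob",tri((272,246),(305.5,226.5)))
print("bottle top",tri((299,316),(393,254)))
for p in [(.5895,.309,.036),(.256,.624,.24)]:print(proj(*B,p),proj(*A,p))
```

```text
tower tall near top-left corner etc [0.518 0.419 0.243] [0.398 0.566 0.214] [0.668 0.536 0.268]
jar lid [0.7   0.283 0.068]
knob [ 0.488 -0.045  0.115]
bottle top [ 0.374 -0.256  0.11 ]
[176.42811706 221.18055044] [223.03524558 202.19257526]
[ 21.5806874  379.16849637] [ 70.58064528 148.3026971 ]
```

Run:
```python
from h import *
B=cam("top")
for z in(.2,.24):print([ray(*B,p,z).round(3)[:2] for p in((88,220),(133,219),(135,285),(88,285))])
```

```text
[array([0.589, 0.482]), array([0.571, 0.374]), array([0.411, 0.384]), array([0.432, 0.492])]
[array([0.576, 0.464]), array([0.559, 0.36 ]), array([0.406, 0.37 ]), array([0.426, 0.473])]
```

```bash
python3 -m inch '[[1,[0,0,-5],0],[1,[0,0,-10],0],[1,[0,0,-15],0],[1,[-4,-2,-15],-0.1],[1,[-8.5,-3.5,-15],-0.2],[1,[-13,-5,-15],-0.255],[1,[-17.5,-7,-15],-0.255],[1,[-22,-8.5,-15],-0.255],[1,[-26.5,-10,-15],-0.255],[1,[-31,-12,-15],-0.255],[1,[-35.5,-14,-15],-0.255],[1,[-40,-15.5,-12],-0.255],[1,[-42.8,-16.5,-8],-0.255],[1,[-42.8,-16.5,-3],-0.255],[1,[-42.8,-16.5,2],-0.255],[1,[-42.8,-16.5,5],-0.255],[1,[-42.8,-16.5,5],-0.255],[1,[-42.8,-16.5,5],-0.255]]'
python3 - <<'E'
from h import *
cv2.imwrite("pics/w1.png",cams.read_camera("wrist"))
E
```

```text
time: 1.95
eef_pos: [0.5897, 0.3091, 0.2004]
tcp_rot: [0.067, 0.998, -0.0, -0.0]
contact_force: [0.5, -0.1, 0.3]
opening: 1.004
```

View pics/w1.png

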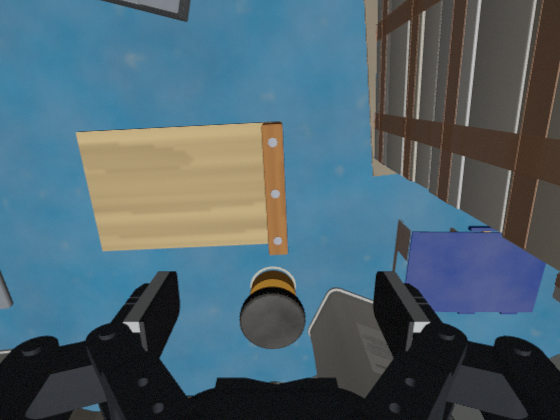

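The picture shows the board with its batten at column 275 and the middle screw at (275,194). The jar is at (272,310), behind the batten. The tower at the right is clear of the fingers.

Run:
```python
from h import *
im=cv2.imread("pics/w1.png");K,T=cam("wrist")
s=status.get_state();print(s["eef_pos"],s["contact_force"],proj(K,T,s["eef_pos"]))
hsv=cv2.cvtColor(im,cv2.COLOR_BGR2HSV)
m=cv2.inRange(hsv,(3,110,90),(16,255,255));m[:,:230]=0;m[:,310:]=0;m[258:]=0
c=max(cv2.findContours(m,0,1)[0],key=cv2.contourArea);r=cv2.minAreaRect(c);b=cv2.boxPoints(r);print(r,b)
w=np.array([ray(K,T,p,.036) for p in b]);print(w.round(4)[:,:2],w.mean(0))
for p in[(273,142),(275,194),(278,241)]:print(ray(K,T,p,.036).round(4))
nb=(cv2.inRange(hsv,(95,90,40),(115,255,255))==0).astype('uint8')*255
# board far edge
for p in[(79,131),(103,251)]:print("far",ray(K,T,p,.008).round(4))
print("jar",ray(K,T,(272,318),.064).round(3))
```

```text
[0.59074327 0.30960195 0.20277804] [0.70005792 0.45628743 0.97380507] [276.93563339 297.10839303]
((274.3784484863281, 188.6905975341797), (130.18821716308594, 20.235149383544922), 86.98721313476562) [[260.8536  124.21823]
 [281.06076 123.15469]
 [287.9033  253.16296]
 [267.69614 254.2265 ]]
[[0.5308 0.3048]
 [0.5322 0.3217]
 [0.6513 0.3125]
 [0.6499 0.2934]] [0.59103039 0.3081068  0.036     ]
[0.5467 0.3129 0.036 ]
[0.5923 0.3083 0.036 ]
[0.6377 0.3049 0.036 ]
far [0.5159 0.1365 0.008 ]
far [0.6365 0.1229 0.008 ]
jar [0.701 0.291 0.064]
```

```bash
python3 -m inch '[[1,[0,-3,-5],0],[1,[-1,-8,-8],0],[1,[-2,-13,-8],0],[1,[-3,-18,-8],0],[1,[-4,-23,-8],0],[1,[-5,-28,-8],0],[1,[-6,-33,-8],0],[1,[-6.5,-37,-8],0],[1,[-6.5,-40,-8],0],[1,[-6.5,-40,-8],0],[1,[-6.5,-40,-8],0],[1,[-6.5,-40,-8],0]]'
python3 - <<'E'
from h import *
K,T=cam("wrist");np.savez("w2.npz",K=K,T=T)
cv2.imwrite("pics/w2.png",cams.read_camera("wrist"))
E
```

```text
time: 3.2
eef_pos: [0.601, -0.0951, 0.2827]
tcp_rot: [0.067, 0.998, -0.0, 0.002]
contact_force: [-0.3, 0.2, -0.3]
opening: 1.004
```

View pics/w2.png

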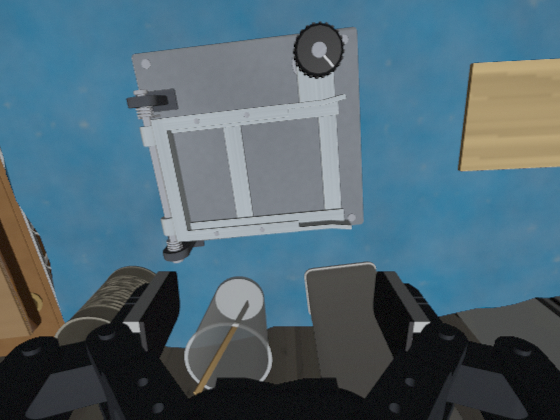

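Run:
```python
from h import *
d=np.load("w2.npz");K,T=d["K"],d["T"]
g=lambda p,z:ray(K,T,p,z)[:2]
ang=lambda v:np.degrees(np.arctan2(v[1],v[0])).round(2)
e=[g(p,.010) for p in((134,55),(357,29),(363,222))];print("base",np.round(e,4),"x dir",ang(e[0]-e[1]),"y",ang(e[2]-e[1])+0,np.linalg.norm(e[0]-e[1]),np.linalg.norm(e[2]-e[1]))
im=cv2.imread("pics/w2.png");hsv=cv2.cvtColor(im,cv2.COLOR_BGR2HSV)
m=cv2.inRange(hsv,(0,0,0),(180,255,75));m[:,:285]=0;m[:,350:]=0;m[:15]=0;m[85:]=0
c=max(cv2.findContours(m,0,1)[0],key=cv2.contourArea);r=cv2.minEnclosingCircle(c);print(r)
for z in(.105,.11,.115):
    k=g(r[0],z);print("knob",z,k.round(4),"diam",2*r[1]/K[0,0]*(T[2,3]-z)/abs(T[2,2]))
    a=np.radians(ang(e[0]-e[1]));x=np.array([np.cos(a),np.sin(a)]);y=np.array([-x[1],x[0]]);print("  slot",k+.07*x+.105*y)
h=[g(p,.048) for p in((140,108),(172,255))];print("hinge",np.round(h,4),"ydir",ang(h[1]-h[0]))
w=[g(p,.065) for p in((160,128),(340,98),(190,228),(350,213))];print("walls",np.round(w,4))
x4=cv2.resize(im[15:265,120:380],None,fx=3,fy=2.4*1.0 if 0 else 2.35,interpolation=2) if 0 else cv2.resize(im[20:265,120:375],None,fx=2.4,fy=2.4,interpolation=cv2.INTER_CUBIC);cv2.imwrite("pics/c2.png",x4)
```

```text
base [[ 0.4582 -0.2303]
 [ 0.4652  0.0086]
 [ 0.6827  0.0031]] x dir -91.7 y -1.46 0.23898508860111978 0.21751138514700255
((318.0, 50.0), 28.160354614257812)
knob 0.105 [ 0.49   -0.0462] diam 0.05282654202854191
  slot [ 0.5928952  -0.11923417]
knob 0.11 [ 0.4906 -0.0468] diam 0.051948014395475486
  slot [ 0.59343407 -0.11987728]
knob 0.115 [ 0.4911 -0.0474] diam 0.051069486762409064
  slot [ 0.59397293 -0.12052039]
hinge [[ 0.5132 -0.2233]
 [ 0.6786 -0.2288]] ydir -1.9
walls [[ 0.5347 -0.202 ]
 [ 0.5304 -0.0241]
 [ 0.6422 -0.1952]
 [ 0.6483 -0.0224]]
```

View pics/c2.png

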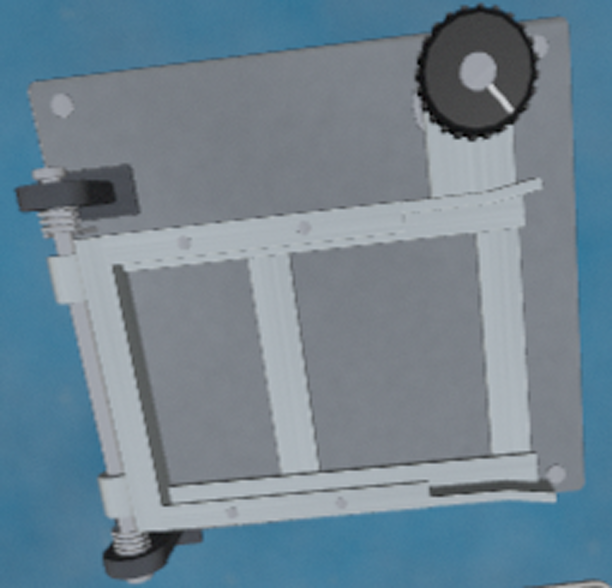

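Run:
```python
from h import *
d=np.load("w2.npz");K,T=d["K"],d["T"]
for a,b,c in((173.3,131.7,.05),(317.9,117.9,.055),(192.9,222.9,.05),(324.2,209.6,.055)):
    p=ray(K,T,(a,b),c)[:2]
    th=np.radians(-91.7);x=np.array([np.cos(th),np.sin(th)]);y=np.array([-x[1],x[0]]);q=p-[.594,-.12]
    print(p.round(4),"frame",(q@x).round(4),(q@y).round(4))
print(status.get_state()["eef_pos"])
```

```text
[ 0.5407 -0.1945] frame 0.076 -0.0511
[ 0.5466 -0.0458] frame -0.0728 -0.0496
[ 0.6419 -0.1955] frame 0.0741 0.0501
[ 0.6443 -0.0482] frame -0.0732 0.0481
[ 0.60089821 -0.09471868  0.28209088]
```

```bash
python3 -m inch '[[1,[0.8,5,0],0],[1,[1.6,10,0],0],[1,[2.4,15,0],0],[1,[3.2,20,0],0],[1,[4,25,0],0],[0.2,[4.8,30,0],-0.04],[0.2,[5.5,35,3],-0.04],[0.2,[6.1,38.5,7],-0.04],[0.2,[6.3,39.9,11],-0.04],[0.2,[6.3,39.9,15.5],-0.04],[0.2,[6.3,39.9,20],-0.04],[0.2,[6.3,39.9,23],-0.04],[0.2,[6.3,39.9,24.9],-0.04],[0.2,[6.3,39.9,24.9],-0.04],[-1,[6.3,39.9,24.9],-0.04],[-1,[6.3,39.9,24.9],-0.04],[-1,[6.3,39.9,24.9],-0.04],[-1,[6.3,39.9,24.9],-0.04],[-1,[6.3,39.9,24.9],-0.04]]' 70
```

```text
time: 5.15
eef_pos: [0.5937, 0.3086, 0.0347]
tcp_rot: [0.047, 0.999, 0.001, 0.003]
contact_force: [0.2, 0.9, 6.6]
opening: 0.194
```

```bash
python3 -m inch '[[-1,[0,0,-2],0],[-1,[0,0,-5],0],[-1,[0,0,-9],-0.03],[-1,[-0.2,-2,-9.5],-0.065],[-1,[-0.8,-6,-9.5],-0.065],[-1,[-1.3,-10,-9.5],-0.065],[-1,[-1.9,-14,-9.5],-0.065],[-1,[-2.3,-17,-9.5],-0.065],[-1,[-2.5,-19,-9.5],-0.065],[-1,[-2.5,-19,-9.5],-0.065],[-1,[-2.5,-19,-9.5],-0.065]]'
python3 - <<'E'
from h import *
K,T=cam("wrist");np.savez("w3.npz",K=K,T=T)
im=cams.read_camera("wrist");im2=cams.read_camera("scene")
cv2.imwrite("pics/w3.png",np.hstack([cv2.resize(im,None,fx=.9,fy=.9),im2[170:320,170:420].repeat(1,0) if 0 else cv2.resize(im2[150:339,200:400],(300,378))])) 
print(status.get_state()["eef_pos"],status.get_state()["contact_force"])
E
```

```text
time: 6.25
eef_pos: [0.5982, 0.1161, 0.1264]
tcp_rot: [0.016, 1.0, 0.0, -0.0]
contact_force: [-0.1, -0.3, -1.1]
opening: 0.195
[0.59821605 0.11712598 0.12632587] [ 0.35153574  0.43263081 -2.29975738]
```

View pics/w3.png

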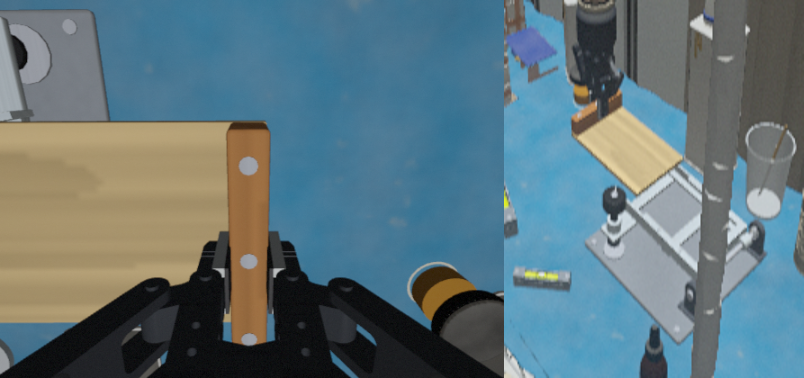

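The board is held and level. The three batten screws are at (248,166), (248,261) and (249,340) in the shown scale. The near board edge is at row 123. Next is the lateral offset.

Run:
```python
from h import *
d=np.load("w3.npz");K,T=d["K"],d["T"]
for p in((248,166),(248,261),(249,340)):
    print(ray(K,T,np.array(p)/.9,.1264+.004).round(4))
a=ray(K,T,np.array((10,123))/.9,.1264-.031+.008);b=ray(K,T,np.array((220,123))/.9,.1264-.023);c=ray(K,T,np.array((10,322))/.9,.1264-.023);print(a.round(4),b.round(4),c.round(4),np.degrees(np.arctan2(*(a-b)[[1,0]])))
```

```text
[0.5487 0.1172 0.1304]
[0.5923 0.1157 0.1304]
[0.6366 0.1148 0.1304]
[0.5308 0.005  0.1034] [0.534  0.1043 0.1034] [ 0.6453 -0.0266  0.1034] -91.83400498047041
```

```bash
python3 -m inch '[[-1,[-0.7,0,0.5],0],[-1,[-0.7,0,1],0],[-1,[-0.7,0,1.5],0],[-1,[-0.7,0,2],0],[-1,[-0.7,0,2],0]]'; python3 -m inch '[[-1,[0,0,0.3],0],[-1,[0,0,0.6],0],[-1,[0,0,0.6],0]]';  python3 -m inch '[[-1,[0,0,0.3],0],[-1,[0,0,0.6],0],[-1,[0,0,0.6],0]]'
```

```text
time: 6.85
eef_pos: [0.6045, 0.1163, 0.1048]
tcp_rot: [0.015, 1.0, -0.0, -0.001]
contact_force: [-0.5, 0.5, -1.1]
opening: 0.188
time: 7.15
eef_pos: [0.6057, 0.1163, 0.1008]
tcp_rot: [0.015, 1.0, -0.0, 0.0]
contact_force: [-1.2, 1.9, 2.4]
opening: 0.193
time: 7.45
eef_pos: [0.6057, 0.1162, 0.0944]
tcp_rot: [0.014, 1.0, -0.0, 0.001]
contact_force: [-1.5, 2.4, 4.0]
opening: 0.19
```

Run:
```python
from h import *
im=cams.read_camera("wrist");im2=cams.read_camera("scene");im3=cams.read_camera("top")
cv2.imwrite("pics/w4.png",np.hstack([cv2.resize(im[80:380,0:260],(390,450)),np.vstack([cv2.resize(im2[180:330,240:390],(300,225)),cv2.resize(im3[150:262,240:390],(300,225))])]))
```

```text
(no output)
```

View pics/w4.png

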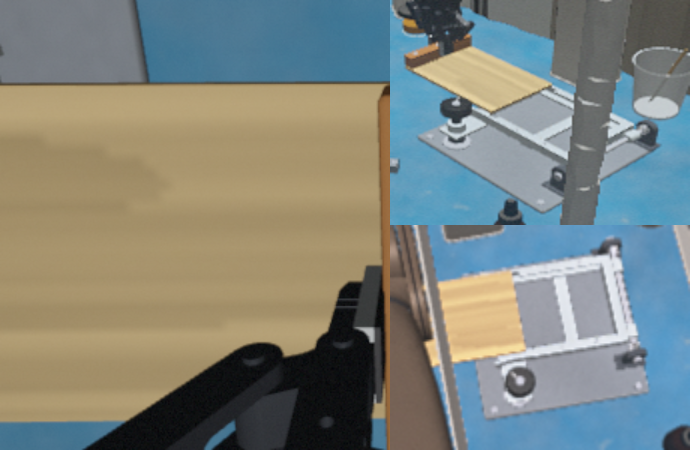

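Run:
```python
from h import *
im2=cams.read_camera("scene");im3=cams.read_camera("top")
f=lambda i,x,y,w,h:cv2.resize(i[y:y+h,x:x+w],(400,400),interpolation=cv2.INTER_CUBIC)
cv2.imwrite("pics/w5.png",np.hstack([f(im2,255,210,60,60),f(im3,275,160,60,60)]))
```

```text
(no output)
```

View pics/w5.png

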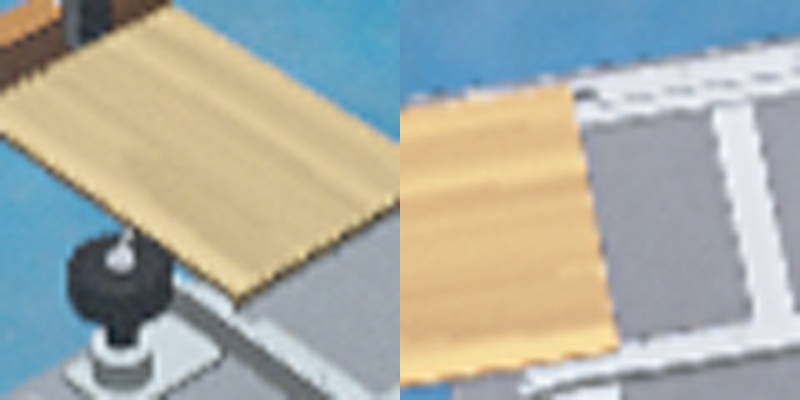

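Run:
```python
from h import *
B=cam("top");th=np.radians(-91.7);x=np.array([np.cos(th),np.sin(th)]);y=np.array([-x[1],x[0]])
def f(n,p,z):
    w=ray(*B,p,z)[:2];q=w-[.5935,-.12];print(n,w.round(4),"frame",(q@x).round(4),(q@y).round(4))
c=lambda u,v:(275+(u-400)/6.667,160+v/6.667)
f("far corner",c(575,88),.072);f("near corner",c(618,350),.072)
im=cv2.imread("pics/top0.png")
cv2.imwrite("pics/c3.png",np.hstack([cv2.resize(im[160:220,275:335],(400,400),interpolation=2),cv2.resize(cv2.imread("pics/w5.png")[:,400:],(400,400))]))
s=status.get_state();print(s["eef_pos"],s["wrist_torque"],s["contact_force"])
```

```text
far corner [ 0.6519 -0.0691] frame -0.0526 0.0569
near corner [ 0.5346 -0.0634] frame -0.0548 -0.0606
[0.60580005 0.11621805 0.09470084] [-0.11799906 -0.08678284 -0.00949188] [-0.62317985  3.6044715   4.45629466]
```

View pics/c3.png

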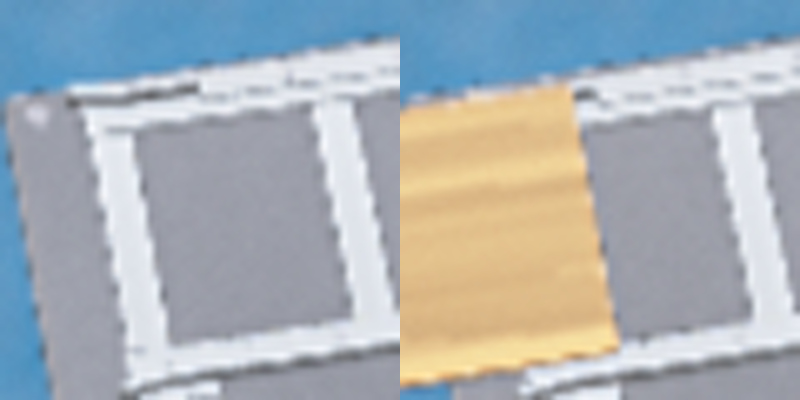

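```bash
for k in 1 2; do python3 -m inch '[[-1,[0.3,0,0],0],[-1,[0.3,0,0],0]]'; done; echo; for k in 1 2 3 4; do python3 -m inch '[[-1,[-0.3,0,0],0],[-1,[-0.3,0,0],0]]'; done
```

```text
time: 7.9
eef_pos: [0.602, 0.1159, 0.0939]
tcp_rot: [0.015, 1.0, 0.0, -0.0]
contact_force: [0.3, 1.0, -1.2]
opening: 0.196
time: 8.1
eef_pos: [0.6, 0.1162, 0.0942]
tcp_rot: [0.014, 1.0, 0.0, 0.001]
contact_force: [4.6, 1.1, -2.1]
opening: 0.193

time: 8.3
eef_pos: [0.6018, 0.1159, 0.0936]
tcp_rot: [0.015, 1.0, -0.0, -0.001]
contact_force: [1.5, 0.1, -1.2]
opening: 0.189
time: 8.5
eef_pos: [0.6047, 0.116, 0.0936]
tcp_rot: [0.016, 1.0, 0.0, -0.001]
contact_force: [0.1, 0.2, -2.1]
opening: 0.192
time: 8.7
eef_pos: [0.6068, 0.1165, 0.0934]
tcp_rot: [0.016, 1.0, 0.001, -0.003]
contact_force: [-4.0, 1.5, -1.7]
opening: 0.195
time: 8.9
eef_pos: [0.6086, 0.117, 0.0932]
tcp_rot: [0.017, 1.0, 0.001, -0.004]
contact_force: [-7.7, 2.9, 0.5]
opening: 0.196
```

The board had been resting on the far wall. The wiggle dropped it between the walls, which now stop it on both sides. I'll centre it and lower it onto the ledges.

```bash
python3 -m inch '[[-1,[0.5,0,0],0],[-1,[0.5,0,0.3],0],[-1,[0.5,0,0.3],0]]'; for k in 1 2 3 4; do python3 -m inch '[[-1,[0,0,0.3],0],[-1,[0,0,0.3],0]]'|grep -v -e tcp -e opening; done
```

```text
time: 9.2
eef_pos: [0.6059, 0.116, 0.0909]
tcp_rot: [0.015, 1.0, -0.0, -0.001]
contact_force: [-2.2, 0.6, -0.9]
opening: 0.192
time: 9.4
eef_pos: [0.6063, 0.1162, 0.0883]
contact_force: [-4.9, 1.4, 2.8]
time: 9.6
eef_pos: [0.6063, 0.1163, 0.0853]
contact_force: [-4.5, 2.0, 2.8]
time: 9.8
eef_pos: [0.6064, 0.1163, 0.0824]
contact_force: [-4.5, 2.1, 2.8]
time: 10.0
eef_pos: [0.6064, 0.1163, 0.0795]
contact_force: [-4.7, 1.6, 3.5]
```

```bash
python3 -m inch '[[-1,[0.2,0,-0.2],0],[-1,[0.2,-0.5,-0.2],0],[-1,[0.2,-1,-0.2],0],[-1,[0.2,-1.5,-0.2],0],[-1,[0.2,-2,-0.2],0],[-1,[0.2,-2.5,-0.2],0],[-1,[0.2,-3,-0.2],0],[-1,[0.2,-3,-0.2],0]]'
```

```text
time: 10.8
eef_pos: [0.6042, 0.086, 0.0821]
tcp_rot: [0.015, 1.0, 0.0, 0.001]
contact_force: [-2.8, 2.9, 3.4]
opening: 0.192
```

```bash
python3 -m inch '[[-1,[0.1,-1,0],0],[-1,[0.1,-2,0],0],[-1,[0.1,-3,0],0],[-1,[0.1,-4,0],0],[-1,[0.1,-5,0],0],[-1,[0.1,-5,0],0]]'; python3 -m inch '[[-1,[0,-1,0],0],[-1,[0,-2,0],0],[-1,[0,-3,0],0],[-1,[0,-4,0],0],[-1,[0,-4,0],0]]'
```

```text
time: 11.4
eef_pos: [0.6016, 0.0338, 0.0816]
tcp_rot: [0.015, 1.0, -0.001, 0.001]
contact_force: [0.0, -2.3, 3.6]
opening: 0.19
time: 11.9
eef_pos: [0.6, -0.0058, 0.0815]
tcp_rot: [0.015, 1.0, -0.001, 0.0]
contact_force: [0.8, -2.7, 3.3]
opening: 0.194
```

```bash
python3 -m inch '[[-1,[0,-0.5,0],0],[-1,[0,-1,0],0],[-1,[0,-1,0],0]]'|grep -v tcp; for k in 1 2 3 ; do python3 -m inch '[[-1,[0,-0.3,0],0],[-1,[0,-0.3,0],0]]'|grep -v -e tcp; done
```

```text
time: 12.2
eef_pos: [0.5997, -0.0142, 0.0816]
contact_force: [-0.1, 1.5, 4.6]
opening: 0.194
time: 12.4
eef_pos: [0.5996, -0.0167, 0.0816]
contact_force: [0.7, 2.1, 6.5]
opening: 0.19
time: 12.6
eef_pos: [0.5994, -0.0171, 0.0818]
contact_force: [-0.5, 11.1, 7.7]
opening: 0.194
time: 12.8
eef_pos: [0.5991, -0.0173, 0.082]
contact_force: [-1.0, 19.8, 9.0]
opening: 0.199
```

```bash
python3 -m inch '[[-1,[0,0.5,0],0],[-1,[0,0.5,-0.4],0],[-1,[0,0.5,-0.8],0],[-1,[0,0.5,-0.8],0],[0,[0,0.5,-0.8],0],[0,[0,0.5,-0.8],0],[0,[0,0.5,-0.8],0],[0,[0,0.5,-0.8],0],[0,[0,0.5,-3],0],[0,[0,0.5,-7],0],[0,[0,0.5,-12],0],[0,[0,0.5,-16],0],[0,[0,0.5,-20],0],[0,[0,0.5,-20],0],[0,[0,0.5,-20],0]]'
python3 - <<'E'
from h import *
K,T=cam("wrist");np.savez("w6.npz",K=K,T=T)
im=cams.read_camera("wrist");cv2.imwrite("pics/w6.png",im)
E
```

```text
time: 14.3
eef_pos: [0.5998, -0.018, 0.2829]
tcp_rot: [0.015, 1.0, -0.0, 0.001]
contact_force: [0.8, 0.1, -1.1]
opening: 0.501
```

View pics/w6.png

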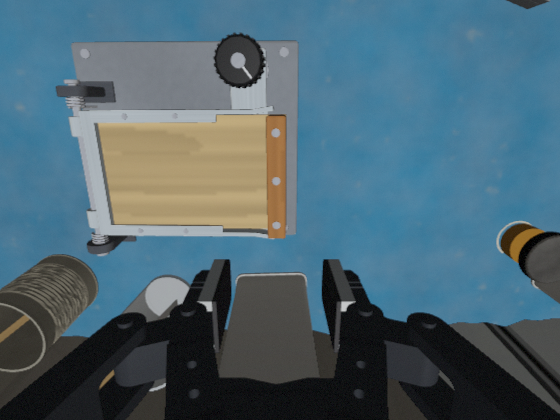

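```bash
python3 -m inch '[[1,[2,2,0],-0.14],[1,[4,4,0],-0.28],[1,[6.5,6.5,0],-0.42],[1,[9,9,0],-0.56],[1,[11.5,11.5,0],-0.7],[1,[14,14,0],-0.84],[1,[16.5,16.5,2],-0.98],[1,[19,19,5],-1.12],[1,[20.6,20,8],-1.286],[1,[20.6,20,8],-1.286],[1,[20.6,20,8],-1.286]]'
python3 - <<'E'
from h import *
s=status.get_state();print(s["qpos"].round(2))
K,T=cam("wrist");im=cams.read_camera("wrist");cv2.imwrite("pics/w7.png",im)
np.savez("w7.npz",K=K,T=T)
hsv=cv2.cvtColor(im,cv2.COLOR_BGR2HSV)
m=cv2.inRange(hsv,(20,90,100),(40,255,255))
for c in cv2.findContours(cv2.morphologyEx(m,cv2.MORPH_CLOSE,np.ones((25,25))),0,1)[0]:
    if cv2.contourArea(c)<150: continue
    r=cv2.minAreaRect(c);b=cv2.boxPoints(r);w=np.array([ray(K,T,p,.03) for p in b])
    l=[w[1]-w[0],w[2]-w[1]];n=[np.linalg.norm(v) for v in l];v=l[int(np.argmax(n))]
    print("yel",np.round(r[0]),np.round(r[1]),w.mean(0).round(4),np.round(n,4),np.degrees(np.arctan2(v[1],v[0])).round(1))
nb=(cv2.inRange(hsv,(95,90,40),(118,255,255))==0).astype('uint8')*255
for c in cv2.findContours(nb,0,1)[0]:
    if cv2.contourArea(c)<1500: continue
    r=cv2.minAreaRect(c);b=cv2.boxPoints(r);w=np.array([ray(K,T,p,.02) for p in b])
    l=[w[1]-w[0],w[2]-w[1]];n=[np.linalg.norm(v) for v in l];v=l[int(np.argmax(n))]
    print("obj",np.round(r[0]),np.round(r[1]),w.mean(0).round(4),np.round(n,4),np.degrees(np.arctan2(v[1],v[0])).round(1))
# board & knob from w6
d=np.load("w6.npz")
print("knob",ray(d["K"],d["T"],(240,60),.108).round(4),"batten",ray(d["K"],d["T"],(276,181),.085).round(4))
print("batten inner",ray(d["K"],d["T"],(267,170),.083).round(4),"stop",ray(d["K"],d["T"],(101,170),.058).round(4))
E
```

```text
time: 15.45
eef_pos: [0.3989, 0.188, 0.2002]
tcp_rot: [-0.587, 0.81, 0.0, -0.001]
contact_force: [0.4, 0.4, 1.0]
opening: 1.005
[ 0.21 -0.2   2.18 -0.    1.17 -2.62]
yel [275. 190.] [18. 95.] [0.3998 0.1871 0.03  ] [0.088  0.0158] -110.8
obj [275. 186.] [ 31. 163.] [0.4001 0.1901 0.02  ] [0.1555 0.0268] -110.7
obj [280. 210.] [419. 559.] [0.4147 0.2486 0.02  ] [0.441  0.4483] 86.2
obj [68. 30.] [ 59. 136.] [0.5169 0.0094 0.02  ] [0.1071 0.0431] 161.8
knob [ 0.4899 -0.0445  0.108 ] batten [ 0.597  -0.0185  0.085 ]
batten inner [ 0.5862 -0.0269  0.083 ] stop [ 0.586  -0.2014  0.058 ]
```

```bash
python3 -m inch '[[1,[0,0,0],0.15],[1,[0,0,0],0.3],[1,[0,0,0],0.45],[1,[0,0,0],0.6],[1,[0,0,0],0.75],[1,[0,0,0],0.9],[1,[0,0,0],1.05],[1,[0,0,0],1.2],[1,[0,0,0],1.35],[1,[0,0,0],1.5],[1,[0,0,0],1.65],[1,[0,0,0],1.8],[1,[0,0,0],1.95],[1,[0,0,0],2.1],[1,[0,0,0],2.25],[1,[0,0,2],2.4],[1,[0,0,4],2.55],[1,[0,0,6],2.7],[1,[0,0,8],2.85],[1,[0,0,10],3.0]]'
```

```text
time: 17.5
eef_pos: [0.4024, 0.1877, 0.1026]
tcp_rot: [0.769, 0.639, 0.002, 0.001]
contact_force: [0.6, -0.4, 0.2]
opening: 0.999
```

```bash
python3 -m inch '[[1,[0,0,0],0.15],[1,[0,0,2],0.18],[1,[0,0,5],0.18],[1,[0,0,7.2],0.18],[1,[0,0,7.2],0.18],[-1,[0,0,7.2],0.18],[-1,[0,0,7.2],0.18],[-1,[0,0,7.2],0.18],[-1,[0,0,7.2],0.18],[-1,[0,0,7.2],0.18],[-1,[0,0,7.2],0.18]]' 50; python3 -c "
from h import *
print(status.get_state()['qpos'].round(2))"
```

```text
time: 18.6
eef_pos: [0.4006, 0.1886, 0.0306]
tcp_rot: [0.82, 0.572, 0.001, 0.001]
contact_force: [-1.2, -0.8, 5.6]
opening: 0.292
[ 0.21  0.09  2.27 -0.    0.78  0.56]
```

```bash
python3 -m inch '[[-1,[0,0,-3],0],[-1,[0,0,-7],0],[-1,[0,0,-11],0],[-1,[-1.5,2,-14],-0.1],[-1,[-4,5.5,-14],-0.2],[-1,[-7,9,-14],-0.323],[-1,[-10,13,-14],-0.323],[-1,[-13,17,-14],-0.323],[-1,[-16,21,-14],-0.323],[-1,[-19,25,-14],-0.323],[-1,[-21,27.5,-14],-0.323],[-1,[-21.7,28.5,-14],-0.323],[-1,[-21.7,28.5,-12],-0.323],[-1,[-21.7,28.5,-10],-0.323],[-1,[-21.7,28.5,-8],-0.323],[-1,[-21.7,28.5,-7.2],-0.323],[-1,[-21.7,28.5,-7.2],-0.323]]'
```

```text
time: 20.3
eef_pos: [0.5902, -0.1126, 0.0992]
tcp_rot: [0.717, 0.697, -0.001, -0.002]
contact_force: [-0.8, 0.4, -1.7]
opening: 0.294
```

```bash
python3 -m inch '[[-1,[0,0.3,0.3],0],[-1,[0,0.3,0.6],0],[-1,[0,0.3,0.6],0]]'|grep -v tcp; for k in 1 2 3; do python3 -m inch '[[-1,[0,0,0.3],0],[-1,[0,0,0.3],0]]'|grep -v -e tcp; done
```

```text
time: 20.6
eef_pos: [0.5953, -0.114, 0.0959]
contact_force: [-0.3, 0.4, -1.8]
opening: 0.291
time: 20.8
eef_pos: [0.5955, -0.1142, 0.093]
contact_force: [0.4, -0.9, -0.1]
opening: 0.293
time: 21.0
eef_pos: [0.5954, -0.114, 0.0897]
contact_force: [1.5, -0.6, 0.2]
opening: 0.289
time: 21.2
eef_pos: [0.5954, -0.1138, 0.0868]
contact_force: [-0.0, 1.7, 3.6]
opening: 0.292
```

```bash
python3 -m inch '[[-0.1,[0,0,-0.4],0],[0,[0,0,-0.4],0],[0,[0,0,-0.4],0],[0,[0,0,-0.4],0],[0,[0,0,-3],0],[0,[0,0,-7],0],[-1,[1,0,-10],-0.15],[-1,[2,0,-10],-0.3],[-1,[4,0,-10],-0.45],[-1,[5.8,0,-10],-0.6],[-1,[5.8,0,-10],-0.75],[-1,[5.8,0,-10],-0.9],[-1,[5.8,0,-10],-1.05],[-1,[5.8,0,-10],-1.2],[-1,[5.8,0,-10],-1.35],[-1,[5.8,0,-10],-1.5],[-1,[5.8,0,-10],-1.6],[-1,[5.8,0,-10],-1.6],[-1,[5.8,0,-10],-1.6]]'
python3 - <<'E'
from h import *
s=status.get_state();print(s["qpos"].round(2))
K,T=cam("wrist");im=cams.read_camera("wrist");cv2.imwrite("pics/w8.png",im);np.savez("w8.npz",K=K,T=T)
hsv=cv2.cvtColor(im,cv2.COLOR_BGR2HSV)
m=cv2.inRange(hsv,(22,120,120),(40,255,255))
for c in cv2.findContours(cv2.morphologyEx(m,cv2.MORPH_CLOSE,np.ones((25,25))),0,1)[0]:
    if cv2.contourArea(c)<150: continue
    r=cv2.minAreaRect(c);b=cv2.boxPoints(r);w=np.array([ray(K,T,p,.09) for p in b])
    print("yel",np.round(r[0]),np.round(r[1]),w.mean(0).round(4),w.round(3)[:,:2].tolist())
E
```

```text
time: 23.1
eef_pos: [0.5964, -0.056, 0.1861]
tcp_rot: [0.001, 1.0, 0.0, -0.0]
contact_force: [0.3, 0.3, -0.1]
opening: -0.002
[-0.26  0.18  1.82 -0.    1.14 -1.83]
yel [188. 215.] [127.  21.] [ 0.5931 -0.1167  0.09  ] [[0.598, -0.161], [0.583, -0.159], [0.588, -0.073], [0.603, -0.074]]
```

View pics/w8.png

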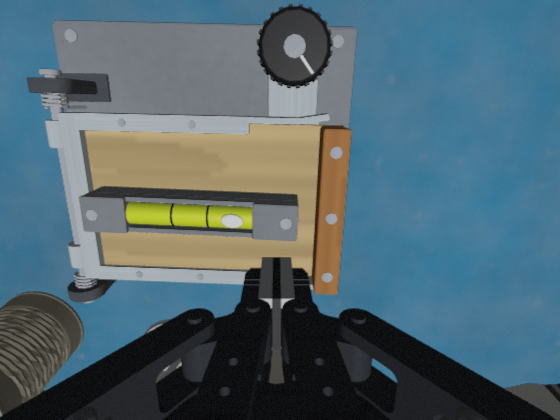

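The level stands along the board, and its batten-end land is under the fingertips at (276,217). The bubble is at the high end (231,221), between the frame's up-stop and level. Next I press.

```bash
python3 -m inch '[[-1,[0,0,3],0],[-1,[0,0,5],0],[-1,[0,0,6],0],[-1,[0,0,6],0]]'|grep -v tcp; for k in 1 2 3 4 5 6; do python3 -m inch '[[-1,[0,0,0.35],0],[-1,[0,0,0.35],0]]'|grep -e eef -e force; done
```

```text
time: 23.55
eef_pos: [0.5955, -0.0557, 0.1244]
contact_force: [1.0, -0.6, -0.5]
opening: -0.001
eef_pos: [0.5972, -0.0561, 0.1237]
contact_force: [0.0, 0.5, -0.6]
eef_pos: [0.5967, -0.056, 0.1196]
contact_force: [-0.3, 0.4, -0.5]
eef_pos: [0.5963, -0.0559, 0.1154]
contact_force: [-0.6, 0.1, -0.3]
eef_pos: [0.5968, -0.0559, 0.1123]
contact_force: [-0.2, -0.6, 1.5]
eef_pos: [0.5969, -0.0557, 0.1088]
contact_force: [0.2, 1.1, 2.1]
eef_pos: [0.5969, -0.0557, 0.1053]
contact_force: [-0.0, 3.4, 4.3]
```

```bash
for k in 1 2 3 4; do python3 -m inch '[[-1,[0,0,0.3],0],[-1,[0,0,0.3],0]]'|grep -e eef -e force; done
```

```text
eef_pos: [0.5971, -0.0556, 0.1035]
contact_force: [-2.2, 4.7, 6.7]
eef_pos: [0.5973, -0.0555, 0.103]
contact_force: [-6.7, 4.5, 18.1]
eef_pos: [0.5976, -0.0555, 0.1026]
contact_force: [-12.0, 6.5, 29.7]
eef_pos: [0.598, -0.0554, 0.1023]
contact_force: [-16.9, 7.9, 39.8]
```

```bash
cat > bub.py <<'E'
from h import *
import sys
def read(tag):
    s=status.get_state();K,T=cam("wrist");im=cams.read_camera("wrist");cv2.imwrite(f"pics/{tag}.png",im);np.savez(f"{tag}.npz",K=K,T=T)
    hsv=cv2.cvtColor(im,cv2.COLOR_BGR2HSV)
    m=cv2.inRange(hsv,(22,120,90),(40,255,255))
    c=max(cv2.findContours(cv2.morphologyEx(m,cv2.MORPH_CLOSE,np.ones((45,45))),0,1)[0],key=cv2.contourArea)
    r=cv2.minAreaRect(c);b=cv2.boxPoints(r);i=np.argmax([np.linalg.norm(b[1]-b[0]),np.linalg.norm(b[2]-b[1])])
    L=[np.linalg.norm(b[1]-b[0]),np.linalg.norm(b[2]-b[1])][i];W=min(r[1]);u=(b[i+1]-b[i])/L
    if u[0]<0:u=-u
    n=np.array([-u[1],u[0]]);ctr=np.array(r[0])
    t=np.arange(-L/2,L/2);w=np.arange(-W*.3,W*.3)
    P=ctr+t[:,None,None]*u+w[None,:,None]*n
    S=cv2.remap(im,P[...,0].astype('f4'),P[...,1].astype('f4'),1);H=cv2.cvtColor(S,cv2.COLOR_BGR2HSV)
    pale=(H[...,1]<110)&(H[...,2]>150);dark=H[...,2]<90
    pf=pale.mean(1);df=dark.mean(1);mm=86/L
    rings=t[df>.5];pb=t[pf>.15]
    print(s["eef_pos"].round(4),s["contact_force"].round(1),"vial px",ctr.round(),L.round(1),"mm/px",round(mm,2))
    print("rings",np.unique(rings.round()),"bubble",pb.min() if len(pb) else None,pb.max() if len(pb) else None)
    return im
if __name__=="__main__":read(sys.argv[1])
E
python3 -m inch '[[-1,[0,0,-0.45],0],[-1,[0,0,-0.45],0],[-1,[0,0,-0.45],0],[-1,[0,0,-0.45],0],[-1,[0,0,-0.45],0],[-1,[0,0,-0.45],0],[-1,[0,0,-0.45],0],[-1,[0,0,-0.45],0],[-1,[0,0,-0.45],0],[-1,[0,0,-0.45],0]]' && python3 bub.py p1
```

```text
time: 26.55
eef_pos: [0.5974, -0.0555, 0.1028]
tcp_rot: [0.0, 1.0, 0.0, -0.0]
contact_force: [-9.2, 4.3, 23.7]
opening: 0.001
[ 0.5974 -0.0555  0.1028] [-9.2  4.3 23.7] vial px [151. 265.] 188.3 mm/px 0.46
rings [-26. -25.  28.  29.] bubble -78.12763214111328 -42.12763214111328
```

View pics/p1.png

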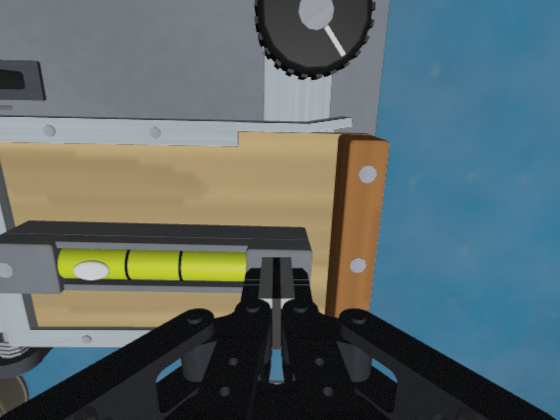

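Pressed at 24 N, the rings are at columns 126 and 180 and the bubble is at (91,270), about 28 mm towards the hinge end. The foot is far too short, so the knob needs about 2.5 rad clockwise.

```bash
python3 - <<'E'
from h import *
for f,p,z in(("w8",(295,46),.109),("p1",(316.5,12),.098)):
    d=np.load(f+".npz");print(ray(d["K"],d["T"],p,z).round(4))
E
python3 -m inch '[[-1,[0,0,-2],0],[-1,[0,0,-5],0],[1,[1,0,-8],0],[1,[4,0.5,-8],0],[1,[8,0.8,-8],0],[1,[10.7,1,-8],0],[1,[10.7,1,-8],0],[1,[10.7,1,-8],0],[1,[10.7,1,-8],0]]'
```

```text
[ 0.49   -0.0457  0.109 ]
[ 0.4905 -0.0422  0.098 ]
time: 27.5
eef_pos: [0.4905, -0.0464, 0.1779]
tcp_rot: [0.0, 1.0, -0.0, 0.0]
contact_force: [0.4, 0.1, 0.2]
opening: 1.001
```

Knob at (0.490, -0.0455). I'll lower to z 0.103, grip it, turn 2.5 rad clockwise, then release.

```bash
python3 -m inch '[[1,[0,0.1,3],0],[1,[0,0.1,6],0],[1,[0,0.1,7.4],0],[1,[0,0.1,7.4],0],[-1,[0,0.1,7.4],0],[-1,[0,0.1,7.4],0],[-1,[0,0.1,7.4],0],[-1,[0,0.1,7.4],0],[-1,[0,0.1,7.4],0]]' 40; python3 -m inch '[[-1,[0,0,0],0.14],[-1,[0,0,0],0.28],[-1,[0,0,0],0.42],[-1,[0,0,0],0.56],[-1,[0,0,0],0.7],[-1,[0,0,0],0.84],[-1,[0,0,0],0.98],[-1,[0,0,0],1.12],[-1,[0,0,0],1.26],[-1,[0,0,0],1.4],[-1,[0,0,0],1.54],[-1,[0,0,0],1.68],[-1,[0,0,0],1.82],[-1,[0,0,0],1.96],[-1,[0,0,0],2.1],[-1,[0,0,0],2.24],[-1,[0,0,0],2.38],[-1,[0,0,0],2.5],[-1,[0,0,0],2.5]]'
```

```text
time: 28.4
eef_pos: [0.4906, -0.0453, 0.105]
tcp_rot: [0.0, 1.0, -0.001, 0.002]
contact_force: [0.5, -0.6, 0.5]
opening: 0.45
time: 30.3
eef_pos: [0.4893, -0.0447, 0.1033]
tcp_rot: [0.949, 0.314, -0.0, -0.001]
contact_force: [3.4, -1.9, -3.9]
opening: 0.45
```

```bash
python3 -m inch '[[0.4,[0,0,0],0],[0.4,[0,0,0],0],[0.4,[0,0,0],0],[0.4,[0,0,-4],0],[-1,[0,0,-8],-0.1],[-1,[0,0,-8],-0.24],[-1,[2,2,-8],-0.38],[-1,[4,4,-8],-0.52],[-1,[6,6,-8],-0.66],[-1,[7.9,7.2,-8],-0.8],[-1,[7.9,7.2,-8],-0.94],[-1,[7.9,7.2,-8],-1.08],[-1,[7.9,7.2,-8],-1.22],[-1,[7.9,7.2,-8],-1.36],[-1,[7.9,7.2,-8],-1.5],[-1,[7.9,7.2,-8],-1.64],[-1,[7.9,7.2,-8],-1.78],[-1,[7.9,7.2,-8],-1.92],[-1,[7.9,7.2,-8],-2.06],[-1,[7.9,7.2,-7],-2.2]]'; python3 -m inch '[[-1,[0,0,1],-0.15],[-1,[0,0,3],-0.3],[-1,[0,0,5],-0.3],[-1,[0,0,5.8],-0.3],[-1,[0,0,6.3],-0.3],[-1,[0,0,6.3],-0.3]]'
```

```text
time: 32.3
eef_pos: [0.5969, -0.0555, 0.1755]
tcp_rot: [0.146, 0.989, -0.0, 0.002]
contact_force: [-0.1, 1.0, -0.1]
opening: 0.001
time: 32.9
eef_pos: [0.5959, -0.0553, 0.1109]
tcp_rot: [0.0, 1.0, 0.0, -0.0]
contact_force: [-1.6, 0.7, 2.0]
opening: 0.0
```

```bash
python3 -m inch '[[-1,[0,0,0.3],0],[-1,[0,0,0.6],0],[-1,[0,0,0.8],0],[-1,[0,0,0.8],0]]'|grep -e eef -e force; python3 -m inch '[[-1,[0,0,0.2],0],[-1,[0,0,0.2],0]]'|grep -e eef -e force
```

```text
eef_pos: [0.5972, -0.0551, 0.1069]
contact_force: [-6.1, 3.3, 14.9]
eef_pos: [0.5975, -0.0551, 0.1066]
contact_force: [-9.6, 3.9, 21.6]
```

```bash
python3 -m inch '[[-1,[0,0,0.05],0],[-1,[0,0,0.05],0],[-1,[0,0,0.05],0],[-1,[0,0,0.05],0],[-1,[0,0,0.05],0],[-1,[0,0,0.05],0],[-1,[0,0,0.05],0],[-1,[0,0,0.05],0],[-1,[0,0,0.05],0],[-1,[0,0,0.05],0],[-1,[0,0,0.05],0],[-1,[0,0,0.05],0],[-1,[0,0,0.05],0],[-1,[0,0,0.05],0],[-1,[0,0,0.05],0]]'|grep -e time -e force; python3 bub.py p2
python3 - <<'E'
from h import *
im=cv2.imread("pics/p2.png");cv2.imwrite("pics/p2c.png",cv2.resize(im[225:300,40:310],None,fx=2.9,fy=2.9))
E
```

```text
time: 35.0
contact_force: [-10.1, 5.0, 23.4]
[ 0.5975 -0.0551  0.1065] [-10.1   5.   23.4] vial px [150. 263.] 186.6 mm/px 0.46
rings [-26. -25.  27.  28.] bubble -23.299774169921875 92.70022583007812
```

View pics/p2c.png

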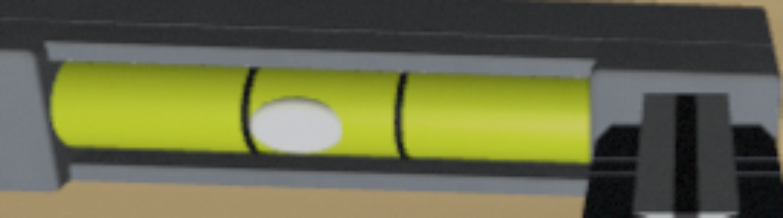

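The bubble centre is at 296 and the rings are at 249 and 402, so it is about 4.8 mm towards the hinge. It needs about 0.5 rad more clockwise.

```bash
python3 -m inch '[[-1,[0,0,-2],0],[-1,[0,0,-5],0],[1,[1,0,-8],0],[1,[4,0.5,-8],0],[1,[8,0.8,-8],0],[1,[10.7,1,-8],0],[1,[10.7,1,-7],0],[1,[10.7,1,-4],0],[1,[10.7,1,-1],0],[1,[10.7,1,-0.35],0],[1,[10.7,1,-0.35],0],[-1,[10.7,1,-0.35],0],[-1,[10.7,1,-0.35],0],[-1,[10.7,1,-0.35],0],[-1,[10.7,1,-0.35],0],[-1,[10.7,1,-0.35],0]]'; python3 -m inch '[[-1,[0,0,0],0.12],[-1,[0,0,0],0.25],[-1,[0,0,0],0.38],[-1,[0,0,0],0.5],[-1,[0,0,0],0.5],[0.4,[0,0,0],0.5],[0.4,[0,0,0],0.5],[0.4,[0,0,0],0.5],[0.4,[0,0,-4],0.5],[-1,[0,0,-8],0.4],[-1,[-3,-0.3,-8],0.26],[-1,[-7,-0.7,-8],0.12],[-1,[-10.7,-1,-8],0],[-1,[-10.7,-1,-7],0],[-1,[-10.7,-1,-4],0],[-1,[-10.7,-1,-1.5],0],[-1,[-10.7,-1,-0.7],0],[-1,[-10.7,-1,-0.7],0]]'
```

```text
time: 36.65
eef_pos: [0.4899, -0.0454, 0.1049]
tcp_rot: [0.001, 1.0, -0.0, 0.001]
contact_force: [1.2, 0.2, 1.4]
opening: 0.454
time: 38.45
eef_pos: [0.5942, -0.055, 0.1098]
tcp_rot: [0.0, 1.0, 0.0, -0.002]
contact_force: [-1.0, -0.1, 0.6]
opening: 0.004
```

```bash
python3 -m inch '[[-1,[0,0,0.3],0],[-1,[0,0,0.6],0],[-1,[0,0,0.8],0],[-1,[0,0,0.95],0],[-1,[0,0,0.95],0],[-1,[0,0,0.95],0],[-1,[0,0,0.95],0],[-1,[0,0,0.95],0],[-1,[0,0,0.95],0],[-1,[0,0,0.95],0],[-1,[0,0,0.95],0],[-1,[0,0,0.95],0],[-1,[0,0,0.95],0],[-1,[0,0,0.95],0],[-1,[0,0,0.95],0],[-1,[0,0,0.95],0],[-1,[0,0,0.95],0],[-1,[0,0,0.95],0],[-1,[0,0,0.95],0],[-1,[0,0,0.95],0]]'|grep -e time -e force -e eef; python3 bub.py p3
python3 - <<'E'
from h import *
im=cv2.imread("pics/p3.png");a=cv2.resize(im,None,fx=.9,fy=.9);b=cv2.resize(im[230:300,40:310],(504,131))
cv2.imwrite("pics/p3c.png",np.vstack([a,b]))
E
```

```text
time: 40.45
eef_pos: [0.5963, -0.055, 0.1073]
contact_force: [-11.8, 4.2, 23.9]
[ 0.5963 -0.055   0.1073] [-11.8   4.2  23.9] vial px [150. 266.] 184.7 mm/px 0.47
rings [-26. -25.  26.  27.] bubble -14.33905029296875 15.66094970703125
```

View pics/p3c.png

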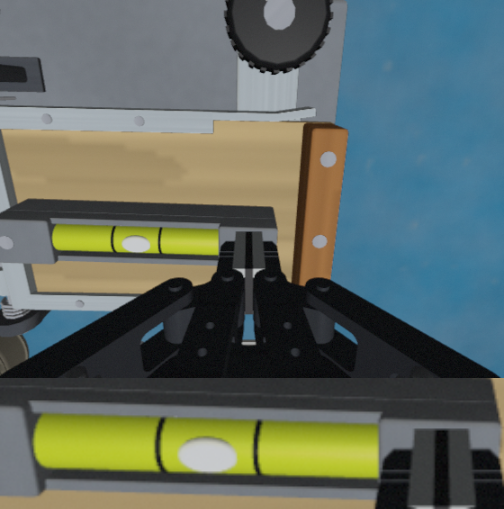

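```bash
python3 -c "
from h import *
s=status.get_state();print(s['time'],s['contact_force'].round(1),ctrl.sign_off())"
```

```text
the job is handed in; nothing more can be done
40.5 [-11.2   2.5  24.3] None
```

The job is handed in at 40.5 s. The board is in the slot against the back stop, and the level stands lengthways on it. The arm is still pressing the level down at about 24 N, and the bubble is centred.

- **Board:** It first landed on the far side wall. I wiggled it until it dropped between the walls and slid it under the lips. I then pushed it home until the back stop pushed back with about 20 N.
- **Knob:** The first pressed reading had the bubble about 28 mm towards the hinge. After 2.5 rad clockwise it was still about 5 mm off, and after 0.5 rad more it was centred.
- **Last check:** With the foot bearing, the middle of the bubble was within about 0.2 mm of the midpoint between the rings; viewing it at an angle may add up to about 1 mm.

Some checks were weaker than I would like:
- **Board home:** The camera put the batten-to-stop distance at 174.5 mm against a nominal 172 mm. That is within the measuring error, so I relied on the force at the stop.
- **Level's direction:** I could not tell the level's two ends apart, so it may be the other way round.
- **Press force:** One press reached a total force of about 44 N (40 N of it downward) on the fingertips before I eased off. The 40 N limit is for the arm and gripper body, which touched nothing that I saw.
- **Side force:** A steady side force of about 11 N remains while pressing.
- **Bottle and jar:** The arm never went near them on purpose, but I took no final picture of them.
- **Pictures:** I viewed 15, over the budget of 10.

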